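# Find the stamped ware crate and push it to the dispatch line

### The arm

A 6-joint arm with a two-finger parallel gripper is mounted at the origin on the work surface. World frame = base frame: x ahead of the robot, y to its left, z up, the work surface at z = 0. Lengths are in m, angles in degrees, forces in N, time in s.
With the tool pointing down it reaches from about 0.275 to 0.75 m from the base axis. Payload 10.2 kg.
Tool frame: the origin (TCP) lies on the front face of the gripper's body, between the roots of the fingers; the fingertips stand 64 mm ahead of it and the grasp point (between the pads) lies 45 mm ahead of it (arm.grip_depth is the distance from the TCP to the grasp point, in m); z points along the fingers, y is the line along which they close (so a half turn about z gives the same grasp; the last joint's range is limited). The gripper opens to 88 mm and grips with 3 to 60 N. Pads are 18 mm wide; open, the fingers measure 123 mm over their backs; the gripper's body (75 mm by 187 mm) begins 45 mm behind the grasp point.
Start: joints at [-85.451, 17.928, 85.812, -0, 76.261, -12.8], TCP at [0.157, -0.501, 0.303] pointing down, gripper open.
Joint ranges: [-168.41, 168.41], [-55.51, 124.54], [10.69, 146.95], [-70.63, 250.63], [1, 178], [-165.06, 165.06]. Speed limits (degrees/s): [136.94, 136.94, 172.46, 180, 180, 180].

### API

Orientations are given as a 3x3 rotation matrix whose columns are the frame's x, y, z axes.
In Python, from station import arm gives the robot as it stands.
- The arm moves only by the shell command python3 -m crank 'ROWS' [OPENING] [FORCE]. ROWS is JSON, one flat list of numbers, 4 for each row, row after row: the shift along the tool's x, y, z scaled (see below), then the turn about the tool's z scaled (see below). A call has 1 to 8 rows; each row shifts and turns the commanded pose from where the row before left it, along the tool's axes as they then stand; what a row does not reach is not made up. The controller multiplies each number of a shift by 0.05 m and each number of a turn by pi/4 rad. A row lasts 1/12 s, in which the tool goes at most 41.7 mm and 7.16 degrees, less where a joint would pass 70% of its speed; a pose out of reach is approached as far as the arm can. A call with a number of a shift or a turn outside -1 to 1 is refused whole. A call with a gripper value outside its range is refused whole. OPENING is the opening, from 0 (shut) to 1 (fully open), set as the call begins (- or left out, the last holds). The fingers move at their own pace and stop on an object; FORCE is the grip in N (left out, the last holds). Time passes only in rows, so rows that do not move let the fingers close. It gives the time, the measured TCP pose, the force, the opening and the grip force at its end, in the units of the state.
- arm.observe(): the state, without advancing time (a new reading comes with each control period).
- arm.read_camera(name): name is "side" or "top" or "wrist"; returns a dict with "image" (400x640x3 uint8, blue, green, red), "mtx" (3x3 intrinsics, pixels), "R" (3x3) and "t" (3): a world point X has camera coordinates R X + t; the wrist camera has in their place "T_tool_cam" (4x4, takes a point from camera to tool coordinates, whose origin is the TCP and whose axes are the flange's). Camera axes: x right, y down, z forward; pixel columns grow to the right and rows downward; lengths in m; the calibration is good to about 2 mm. A picture is of the moment at which its call begins: read the wrist's pose just before it. There is no depth.
- arm.hand_in(): hands the job in; it is judged then, once.
The state is a dict: "t": time; "joint_positions": joint angles; "qvel": joint speeds; "joint_efforts": joint torques, N m; "tool_pos": TCP position; "eef_rot": TCP orientation; "force": force on the tool from outside, world axes, zero at the start; "moment": the same for the moment, N m; "width": finger opening in m; "gripper_force": force on a finger pad.
Only numpy, scipy, OpenCV 4.12 (cv2) and the standard library are available. Lean on these libraries where they do the work, as an engineer would, in place of code of your own. Each camera call takes 0.05 s, during which the arm holds its last target. There are 200 camera calls.

### The job

One of the two ware crates standing at the stop bar is stamped underneath. Push the top of the left crate towards the robot so that it tips up on its round bar against the stop until it is nearly on end, about 80 degrees, look at its underside for a moment and lower it gently flat again; then do the same with the right crate. Finally push the stamped crate straight away from the robot along the bench until its lower far edge lies on the tape of the dispatch line; leave the other crate standing at the stop, lift nothing, tip nothing over and leave the bowl, jar and tape roll alone.

Things in the scene. Friction and masses are not known exactly. Their poses are not given: they have to be found in the camera images.
- crate_a: closed slatted wooden ware crate, one of two, alike from outside; 0.3 to 0.55 kg, most of it low. box 120 mm deep (own x), 150 mm long (y), 100 mm high. Origin: under the box centre, at bench level when standing; x points away from the stop, z up. Flat upright near and far faces at x = -60 and +60, from z = 8 to 100 mm; underside board at z = 8. Stands on a 40 mm round bar fixed along y in front of the near face (axis x = -80, z = 20) and a 16 mm far foot.
- crate_b: closed slatted wooden ware crate, the other of two, alike from outside; 0.3 to 0.55 kg, most of it low. box 120 mm deep (own x), 150 mm long (y), 100 mm high. Origin: under the box centre, at bench level when standing; x points away from the stop, z up. Flat upright near and far faces at x = -60 and +60, from z = 8 to 100 mm; underside board at z = 8. Stands on a 40 mm round bar fixed along y in front of the near face (axis x = -80, z = 20) and a 16 mm far foot.
- stamp (a point): centre of the stamp: a dark burnt-in ring, 67 mm across, with a six-pointed star in it, on the underside of one of the two crates, in the middle of it (the other underside is bare board). It cannot be seen while the crate stands; tipped about 80 degrees, the underside faces away from the robot.
- stop: wooden stop bar fixed to the bench, 24 mm (x) by 520 mm (y), 24 mm high, on the robot's side of both crates, which stand side by side a few mm beyond it, square to it, one left (+y) and one right (-y) of the robot's centre line. Origin: centre of its underside; x points across it, away from the robot, to the crates.
- line: the dispatch line: a strip of masking tape stuck flat on the bench beyond the crates, 50 mm wide (x), 660 mm long (y), no height. Origin: its centre; x points across it, away from the robot.
- crate_a_pivot (a point): middle of crate_a's round bar, on its axis (crate x = -80, z = 20 mm). Pushed high on the far face (4 to 7 N at 85 mm height, less as it rises) the bar bears on the stop and the crate turns about this axis, which stays 20 mm above the bench. Below about 85 degrees of tilt it falls back, following the fingers; past 90 it falls over towards the robot.
- crate_a_front (a point): middle of the lower far edge of crate_a (crate x = +60 mm), at bench level when it stands; the far foot is flush with the far face
- crate_b_pivot (a point): middle of crate_b's round bar, on its axis (crate x = -80, z = 20 mm). Pushed high on the far face (4 to 7 N at 85 mm height, less as it rises) the bar bears on the stop and the crate turns about this axis, which stays 20 mm above the bench. Below about 85 degrees of tilt it falls back, following the fingers; past 90 it falls over towards the robot.
- crate_b_front (a point): middle of the lower far edge of crate_b (crate x = +60 mm), at bench level when it stands; the far foot is flush with the far face
- bowl: bystander: orange plastic bowl, 160 mm across, 65 mm high, right of the crates; origin under its centre
- tape_roll: bystander: roll of tape lying flat, 90 mm across, 25 mm high, left of the crates; origin under its centre
- jar: bystander: glass jar with a lid, 66 mm across, 100 mm high, left of the crates; origin under its centre
Not all that is in view belongs to the job. Leave any purple look-alike of the crate_a alone.

How it is judged (in metres and radians):
On the way, in this order (a step that is already met when the one before it is completed fails the run):
1. the left crate is tipped up on its round bar by at least 69 degrees, the right one standing at the stop ((((world y of crate_a above 0 m and world y of crate_b below 0 m) and (angle between crate_a's own z axis and vertical above 1.2 rad and height (world z) of crate_a_pivot below 0.045 m and (angle between crate_b's own z axis and vertical below 0.06 rad and x of crate_b_pivot in the frame of stop between 0 and 0.058 m))) or ((world y of crate_b above 0 m and world y of crate_a below 0 m) and (angle between crate_b's own z axis and vertical above 1.2 rad and height (world z) of crate_b_pivot below 0.045 m and (angle between crate_a's own z axis and vertical below 0.06 rad and x of crate_a_pivot in the frame of stop between 0 and 0.058 m))))), for 0.3 s.
2. both crates stand flat at the stop again (angle between each of crate_a, crate_b's own z axis and vertical below 0.06 rad and x of crate_a_pivot in the frame of stop between 0 and 0.058 m and x of crate_b_pivot in the frame of stop between 0 and 0.058 m), for 0.2 s.
3. the right crate is tipped up on its round bar by at least 69 degrees, the left one standing at the stop ((((world y of crate_a above 0 m and world y of crate_b below 0 m) and (angle between crate_b's own z axis and vertical above 1.2 rad and height (world z) of crate_b_pivot below 0.045 m and (angle between crate_a's own z axis and vertical below 0.06 rad and x of crate_a_pivot in the frame of stop between 0 and 0.058 m))) or ((world y of crate_b above 0 m and world y of crate_a below 0 m) and (angle between crate_a's own z axis and vertical above 1.2 rad and height (world z) of crate_a_pivot below 0.045 m and (angle between crate_b's own z axis and vertical below 0.06 rad and x of crate_b_pivot in the frame of stop between 0 and 0.058 m))))), for 0.3 s.
4. both crates stand flat at the stop again (all of step 2), for 0.2 s.
At the end, for the whole second after the job is handed in: Stamped crate flat and at rest, middle of its lower far edge within 27 mm of the tape's centre line and within its length, far face within 0.4 rad of parallel to the tape; the other crate flat and at rest, at most 25 mm off the stop and 40 mm from where it began (x of crate_a_front in the frame of line between -0.027 and 0.027 m and y of crate_a_front in the frame of line between -0.33 and 0.33 m and angle between the x axis of crate_a and the x axis of line, either way round below 0.4 rad and angle between crate_a's own z axis and vertical below 0.05 rad and linear speed of each of crate_a, crate_b below 0.01 m/s and angle between crate_b's own z axis and vertical below 0.06 rad and x of crate_b_pivot in the frame of stop between 0 and 0.058 m and distance of crate_b from where it was at the start of the episode below 0.04 m); the robot touches nothing.
It fails at once if a crate is lifted: its round bar leaves the bench by more than 25 mm (height (world z) of any of crate_a_pivot, crate_b_pivot above 0.045 m).
It fails at once if a crate is tipped right over (past 100 degrees) (angle between any of crate_a, crate_b's own z axis and vertical above 1.75 rad).
It fails at once if a crate is let drop instead of lowered (turning faster than 5 rad/s) (angular speed of any of crate_a, crate_b above 5 rad/s).
It fails at once if the bowl, jar or tape roll is moved by more than 20 mm (distance of any of bowl, tape_roll, jar from where it was at the start of the episode above 0.02 m).
It also fails if it takes over 72 s, if anything falls off the work surface, if the arm or the gripper's body presses on something with over 40 N, if the wrist force passes 120 N, or if a joint passes its speed limit or range.

## Working session

There is one attempt and no reset: what is moved stays moved. The work goes in short steps, Python scripts to look and compute and a shell command to move; the robot and the scene stay as the last step left them, time stands still between calls to the robot, and variables do not carry over. Pictures are saved under pics/ and viewed, at most 10 in all, crops included, and the job is handed in when it is done.

```bash
mkdir -p pics; ls; python3 - <<'E'
from station import arm
import cv2,numpy as np
s=arm.observe();print(s['t'],s['tool_pos'],np.round(s['eef_rot'],3).tolist(),s['width'])
for n in('top','side'):
    c=arm.read_camera(n);cv2.imwrite(f'pics/{n}0.png',c['image'])
    np.savez(f'{n}.npz',mtx=c['mtx'],R=c['R'],t=c['t']);print(n,np.round(-np.array(c['R']).T@c['t'],3),np.round(c['R'],2).tolist())
E
```

```text
pics
0.0 [ 0.15653347 -0.50096139  0.30218376] [[0.955, 0.298, -0.0], [0.298, -0.955, 0.001], [0.0, -0.001, -1.0]] 0.087875722732672
top [ 0.292 -0.031  1.704] [[0.02, -1.0, -0.0], [-0.99, -0.02, -0.1], [0.1, 0.0, -0.99]]
side [-0.139  0.718  0.639] [[-0.76, -0.64, 0.02], [-0.35, 0.38, -0.85], [0.54, -0.66, -0.52]]
```

View pics/top0.png

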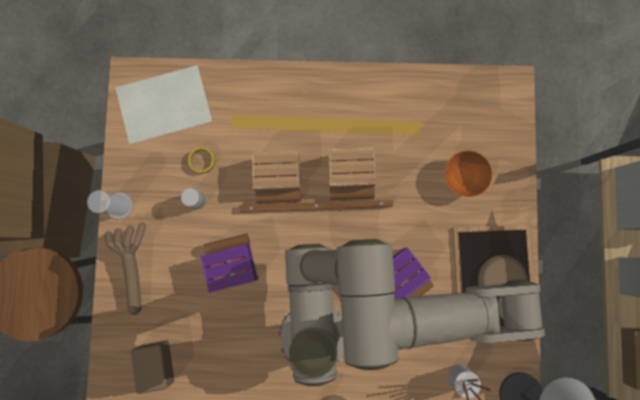

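View pics/side0.png

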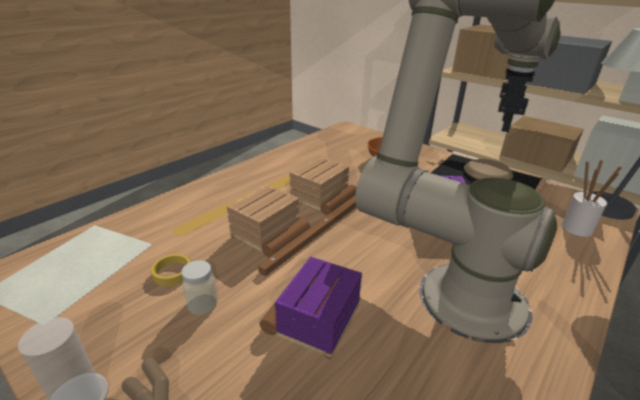

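The top view shows the stop bar at about (240,209)–(392,203), the left crate's top at (253–300, 153–188) and the right one's at (330–376, 149–184). The tape runs from (232,121) to (421,128). I'll enlarge it to read these more closely.

```bash
cat > h.py <<'E'
import numpy as np
def ray(n,uv,z):
    d=np.load(n+'.npz');R,t,K=d['R'],d['t'],d['mtx'];C=-R.T@t
    v=R.T@np.linalg.solve(K,[uv[0],uv[1],1.]);return C+v*(z-C[2])/v[2]
E
python3 - <<'E'
import cv2
i=cv2.imread('pics/top0.png')[105:220,225:425]
cv2.imwrite('pics/crop.png',cv2.resize(i,None,fx=4,fy=4,interpolation=cv2.INTER_CUBIC))
E
```

```text
(no output)
```

View pics/crop.png

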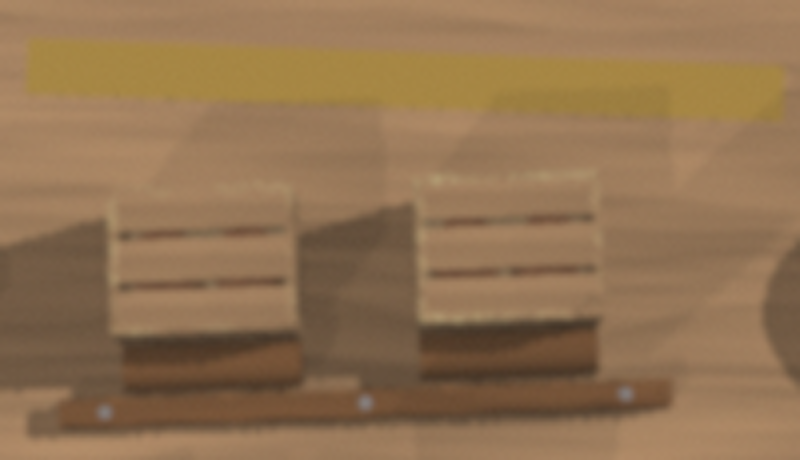

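```bash
python3 - <<'E'
from h import ray
import numpy as np
P=lambda c,z:np.round(ray('top',(225+c[0]/4-.4,105+c[1]/4-.4),z)[:2],4)
for n,z,L in(('Ltop fl fr nr nl',.1,[(110,190),(292,184),(298,334),(113,336)]),('Rtop',.1,[(416,180),(598,172),(600,316),(420,324)]),
 ('stop l,r',.024,[(60,400),(670,380),(670,406),(60,430)]),('tape',0,[(28,38),(28,93),(783,66),(783,121),]),('bars near edge',.02,[(123,388),(300,386),(420,378),(598,374)])):
    Q=np.array([P(c,z) for c in L]);print(n,Q.tolist(),Q.mean(0))
E
cat > show.py <<'E'
from station import arm
import cv2,sys,numpy as np
s=arm.observe();print(s['t'],np.round(s['tool_pos'],4),np.round(s['eef_rot'],3).tolist(),np.round(s['force'],1),np.round(s['joint_positions'],0))
for n in sys.argv[1:]:
    n,f=n.split(':');cv2.imwrite(f'pics/{f}.png',arm.read_camera(n)['image'])
E
python3 -m crank '[0,0,0,0]' 0
```

```text
Ltop fl fr nr nl [[0.5974, 0.2183], [0.6058, 0.07], [0.4827, 0.0615], [0.4776, 0.2113]] [0.540875 0.140275]
Rtop [[0.6115, -0.0311], [0.6215, -0.1795], [0.5031, -0.1827], [0.4932, -0.037]] [ 0.557325 -0.107575]
stop l,r [[0.4309, 0.2655], [0.4599, -0.2498], [0.4378, -0.25], [0.4055, 0.2644]] [0.433525 0.007525]
tape [[0.7495, 0.3107], [0.7005, 0.3086], [0.7396, -0.3487], [0.6908, -0.3489]] [ 0.7201   -0.019575]
bars near edge [[0.4427, 0.2132], [0.4479, 0.0632], [0.4571, -0.0384], [0.464, -0.1892]] [0.452925 0.0122  ]
t: 0.18
tool_pos: [0.1565, -0.501, 0.3024]
eef_rot: [[0.955, 0.298, -0.0], [0.298, -0.955, 0.001], [0.0, -0.001, -1.0]]
force: [0.2, 1.2, -0.1]
width: 0.0835
gripper_force: 0.0
```

```bash
python3 - <<'E'
from station import arm
import numpy as np,cv2
c=arm.read_camera('wrist');print(np.round(c['T_tool_cam'],3).tolist(),np.round(c['mtx'],1).tolist());cv2.imwrite('pics/w0.png',c['image'])
E
```

```text
[[-0.0, -0.963, -0.268, 0.069], [1.0, -0.0, -0.0, 0.001], [0.0, -0.268, 0.963, -0.082], [0.0, 0.0, 0.0, 1.0]] [[329.6, 0.0, 323.1], [0.0, 329.6, 198.1], [0.0, 0.0, 1.0]]
```

View pics/w0.png

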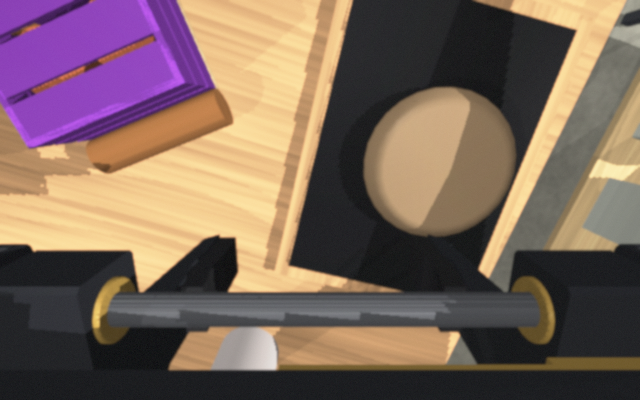

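The wrist camera sits 69 mm along tool +x, so I'll push with one corner of the open gripper, yawed about 37° to the crate. That puts the camera well beyond the underside. In this yaw, crate x is (0.8, 0.6) in tool axes.

```bash
python3 -m crank '[0,0,0,-0.126, 0,0,0,-0.126, 0,0,0,-0.126, 0,0,0,-0.126]' 1 >/dev/null
for i in 1 2 3; do python3 -m crank '[0.65,-0.105,0,0, 0.65,-0.105,0,0, 0.65,-0.105,0,0, 0.65,-0.105,0,0, 0.65,-0.105,0,0, 0.65,-0.105,0,0, 0.65,-0.105,0,0, 0.65,-0.105,0,0]' >/dev/null; done
python3 -m crank '[0,0,0,0, 0,0,0,0]'; python3 show.py
python3 - <<'E'
from station import arm
import numpy as np
from h import ray
s=arm.observe();R=np.array(s['eef_rot']);print(R[:,:2].T@0+0, (R.T@(np.array([.6775,.1035,.30])-s['tool_pos']))/.05, np.degrees(np.arctan2(R[1,0],R[0,0])))
print(ray('top',(193,193),.1))
E
```

```text
t: 2.73
tool_pos: [0.6731, 0.0981, 0.3014]
eef_rot: [[0.764, 0.645, -0.002], [0.645, -0.764, -0.0], [-0.001, -0.001, -1.0]]
force: [-0.9, 0.1, 0.1]
width: 0.0879
gripper_force: 0.0
2.7333 [0.6731 0.0981 0.3014] [[0.764, 0.645, -0.002], [0.645, -0.764, -0.0], [-0.001, -0.001, -1.0]] [-0.9  0.1  0.1] [-2. 39. 54. -0. 87. 48.]Traceback (most recent call last):
  File "<stdin>", line 4, in <module>
ValueError: matmul: Input operand 1 does not have enough dimensions (has 0, gufunc core with signature (n?,k),(k,m?)->(n?,m?) requires 1)
```

```bash
python3 -m crank '[0.137,0,0.25,0, 0,0,0.7,0, 0,0,0.7,0, 0,0,0.7,0, 0,0,0.7,0, 0,0,0.7,0, 0,0,0,0]' >/dev/null
python3 -m crank '[-0.14,-0.1,0,0, -0.14,-0.1,0,0, 0,0,0,0]'; python3 show.py side:s1
```

```text
t: 3.57
tool_pos: [0.6604, 0.0995, 0.1171]
eef_rot: [[0.766, 0.643, 0.001], [0.643, -0.766, -0.0], [0.001, 0.001, -1.0]]
force: [-0.4, 0.1, -0.2]
width: 0.0881
gripper_force: 0.0
3.5667 [0.6604 0.0995 0.1171] [[0.766, 0.643, 0.001], [0.643, -0.766, -0.0], [0.001, 0.001, -1.0]] [-0.4  0.1 -0.2] [-1. 46. 70. -0. 65. 49.]
```

View pics/s1.png

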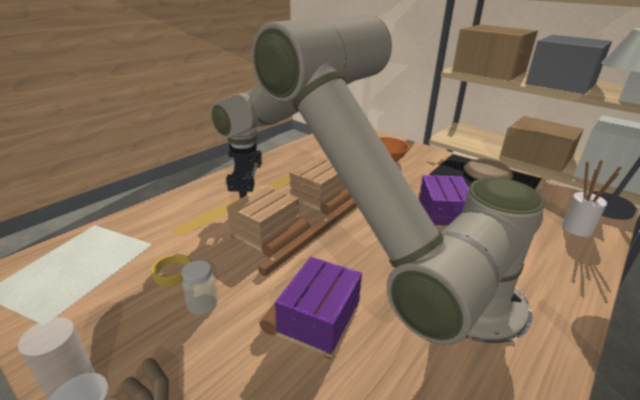

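The gripper (around 243,175) is standing just beyond the left crate, and nothing has moved. I'll creep in and watch the force.

```bash
python3 -m crank '[-0.032,-0.024,0,0, -0.032,-0.024,0,0, -0.032,-0.024,0,0, -0.032,-0.024,0,0]' | egrep 'pos|force:'
for i in 1 2 3 4 5 6 7; do python3 -m crank '[-0.032,-0.024,0,0, 0,0,0,0]' | egrep 'pos|^force:'; done
```

```text
tool_pos: [0.6528, 0.0996, 0.1154]
force: [-0.2, 0.4, -0.3]
gripper_force: 0.0
tool_pos: [0.6506, 0.0996, 0.1152]
force: [0.4, 0.1, -0.1]
tool_pos: [0.6489, 0.0994, 0.1153]
force: [1.8, 0.3, -1.9]
tool_pos: [0.6468, 0.0993, 0.1153]
force: [1.1, -1.4, 0.8]
tool_pos: [0.6454, 0.0993, 0.1158]
force: [3.9, 1.6, -0.2]
tool_pos: [0.6444, 0.0992, 0.1168]
force: [9.3, 2.6, 1.3]
tool_pos: [0.6435, 0.0991, 0.1179]
force: [14.3, 2.3, 5.7]
tool_pos: [0.6428, 0.0989, 0.119]
force: [20.4, 2.8, 7.7]
```

Contact is at TCP x ≈ 0.6495 and the bar meets the stop at about 0.6455; the crate is starting to turn. Next I'll follow the arc.

```bash
python3 -m crank '[0,0,-0.12,0, 0,0,-0.12,0, 0,0,-0.12,0, -0.02,-0.015,-0.12,0, 0,0,0,0]' | egrep 'pos|^force:'
python3 -m crank '[-0.046,-0.035,-0.11,0, -0.046,-0.035,-0.11,0, -0.046,-0.035,-0.11,0, -0.046,-0.035,-0.11,0, 0,0,0,0]' | egrep 'pos|^force:'; python3 show.py side:s2
```

```text
tool_pos: [0.6378, 0.0988, 0.1404]
force: [3.1, 0.2, -0.6]
tool_pos: [0.6258, 0.0983, 0.1622]
force: [2.4, 0.1, -0.0]
5.95 [0.6258 0.0983 0.1622] [[0.766, 0.643, 0.001], [0.643, -0.766, -0.0], [0.0, 0.0, -1.0]] [ 2.4  0.1 -0. ] [-2. 39. 75. -0. 66. 48.]
```

View pics/s2.png

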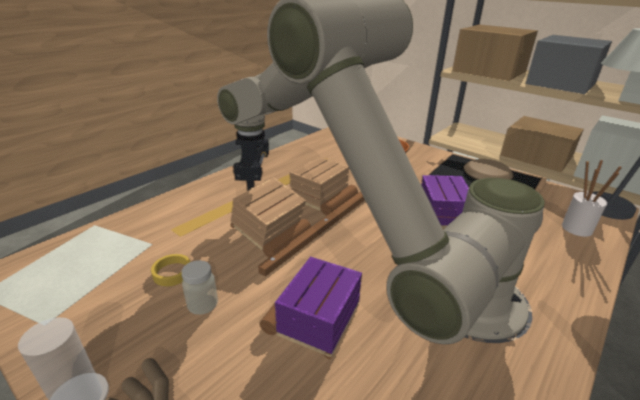

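The left crate is tilting (around 268,210), and the fingertip radius from the pivot comes out at 143.5 mm, so it hasn't slipped: about 20°. Carrying on.

```bash
cat > ang.py <<'E'
# tilt from fingertip: args pivot-contact reference x0 (TCP world x at theta=0 contact), y of TCP there
import numpy as np,sys
from station import arm
s=arm.observe();x0,y0=map(float,sys.argv[1:3])
X=140+1000*((s['tool_pos'][0]-x0)*.9984+(s['tool_pos'][1]-y0)*.0558);Z=1000*(s['tool_pos'][2]-.064)-20
r2=X*X+Z*Z;c=np.sqrt(max(r2-140**2,0));print('t',s['t'],'XZ',round(X,1),round(Z,1),'c',round(c,1),'theta',round(np.degrees(np.arctan2(Z,X)-np.arctan2(c,140)),1),'F',np.round(s['force'],1),s['tool_pos'])
E
A='python3 ang.py .6455 .0993'
python3 -m crank '[-0.061,-0.046,-0.099,0, -0.061,-0.046,-0.099,0, -0.061,-0.046,-0.099,0, -0.061,-0.046,-0.099,0]' >/dev/null; $A
python3 -m crank '[-0.074,-0.056,-0.085,0, -0.074,-0.056,-0.085,0, -0.074,-0.056,-0.085,0, -0.074,-0.056,-0.085,0]' >/dev/null; $A
python3 -m crank '[-0.085,-0.064,-0.067,0, -0.085,-0.064,-0.067,0, -0.085,-0.064,-0.067,0, -0.085,-0.064,-0.067,0, 0,0,0,0]'  >/dev/null; $A
```

```text
t 6.3333 XZ 105.2 97.1 c 29.7 theta 30.7 F [ 3.5 -0.5  0.6] [0.6107072  0.09741484 0.18108478]
t 6.6667 XZ 86.2 114.4 c 30.5 theta 40.7 F [ 3.3 -0.2  0.3] [0.59181538 0.09648419 0.19841753]
t 7.0833 XZ 64.7 128.2 c 31.9 theta 50.4 F [3.1 0.5 3.5] [0.57025057 0.09540687 0.21220585]
```

```bash
A='python3 ang.py .6455 .0993'
python3 -m crank '[-0.092,-0.069,-0.048,0, -0.092,-0.069,-0.048,0, -0.092,-0.069,-0.048,0, -0.092,-0.069,-0.048,0]' >/dev/null; $A
python3 -m crank '[-0.098,-0.074,-0.027,0, -0.098,-0.074,-0.027,0, -0.098,-0.074,-0.027,0, -0.098,-0.074,-0.027,0, 0,0,0,0]' >/dev/null; $A
python3 -m crank '[-0.1,-0.075,-0.005,0, -0.1,-0.075,-0.005,0, 0,0,0,0]'  >/dev/null; $A
```

```text
t 7.4167 XZ 42.5 137.6 c 33.8 theta 59.3 F [4.3 0.7 4.9] [0.54812236 0.09409888 0.22160892]
t 7.8333 XZ 17.5 143.6 c 36.6 theta 68.4 F [ 2.  -0.5 10.3] [0.52320659 0.09281696 0.22762844]
t 8.0833 XZ 5.5 144.9 c 37.7 theta 72.8 F [ 2.2 -0.6 16.4] [0.51119324 0.09214499 0.2288732 ]
```

```bash
A='python3 ang.py .6455 .0993'
python3 -m crank '[-0.06,-0.045,-0.025,0, -0.06,-0.045,-0.02,0, -0.06,-0.045,0,0, 0,0,0,0]' >/dev/null; $A
python3 -m crank '[-0.05,-0.037,0.0,0, -0.05,-0.037,0,0, 0,0,0,0]'  >/dev/null; $A; python3 show.py wrist:w1
```

```text
t 8.4167 XZ -6.5 145.6 c 40.5 theta 76.4 F [ 1.3 -1.2  8.1] [0.49922136 0.09151701 0.22958573]
t 8.6667 XZ -12.7 145.5 c 41.6 theta 78.4 F [ 0.7 -0.7  8.5] [0.49302613 0.09117942 0.22949411]
8.6667 [0.493  0.0912 0.2295] [[0.766, 0.643, -0.001], [0.643, -0.766, 0.0], [-0.001, -0.001, -1.0]] [ 0.7 -0.7  8.5] [-3. 19. 96. -0. 65. 47.]
```

View pics/w1.png

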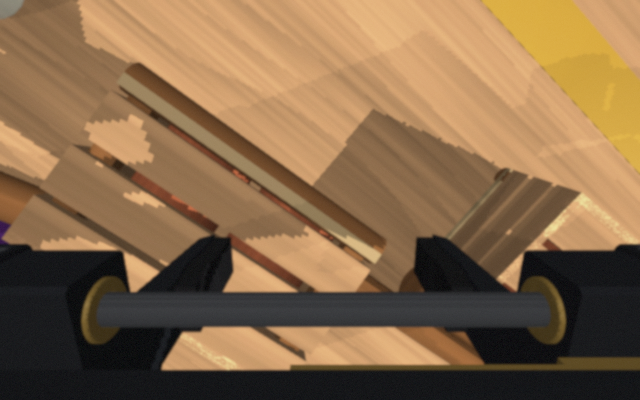

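The underside isn't showing yet. The foot lies as a strip from (130,68) to (383,245), with shadowed bench beyond it. I'll project the model into this view to get the true tilt.

```bash
cat > proj.py <<'E'
import numpy as np
K=np.array([[329.6,0,323.1],[0,329.6,198.1],[0,0,1]])
T=np.array([[0,-.963,-.268,.069],[1,0,0,.001],[0,-.268,.963,-.082],[0,0,0,1]])
xs=np.array([.9984,.0558,0]);ys=np.array([-.0558,.9984,0])
def proj(tp,R,piv,th,pts):
    out=[]
    for a,h,y in pts: # a=dist from pivot along crate x, h=height rel pivot (mm), y
        t=np.radians(th);X=a*np.cos(t)-h*np.sin(t);Z=a*np.sin(t)+h*np.cos(t)
        w=piv+xs*X/1000+ys*y/1000+np.array([0,0,Z/1000])
        c=np.linalg.inv(T)@np.r_[R.T@(w-tp),1];p=K@c[:3];out.append(p[:2]/p[2])
    return np.array(out)
E
python3 - <<'E'
from proj import *
from station import arm
s=arm.observe();R=np.array(s['eef_rot']);tp=np.array(s['tool_pos'])
face=np.array([.6455,.0993,0])-.0442*xs+.0437*ys
cy=np.dot(np.array([.541,.140,0]),ys)
piv=face-.14*xs;piv+=ys*(cy-piv@ys);piv[2]=.02;print(piv)
for th in(74,76,78,80,82,84):
    print(th,'botedge',proj(tp,R,piv,th,[(140,-12,75),(140,-12,-75)]).round().tolist(),'foot',proj(tp,R,piv,th,[(140,-20,75),(140,-20,-75)]).round().tolist(),'top',proj(tp,R,piv,th,[(140,80,75)]).round().tolist(),'ring near pivot',proj(tp,R,piv,th,[(46,-12,0)]).round().tolist())
E
python3 - <<'E'
import cv2
i=cv2.imread('pics/w1.png')[50:290,60:420]
cv2.imwrite('pics/w1c.png',cv2.resize(i,None,fx=2.2,fy=2.2,interpolation=cv2.INTER_CUBIC))
E
```

```text
[0.45900171 0.13541693 0.02      ]
74 botedge [[132.0, 64.0], [386.0, 247.0]] foot [[143.0, 50.0], [395.0, 235.0]] top [[3.0, 231.0]] ring near pivot [[268.0, 170.0]]
76 botedge [[125.0, 72.0], [381.0, 255.0]] foot [[135.0, 58.0], [390.0, 243.0]] top [[2.0, 239.0]] ring near pivot [[267.0, 172.0]]
78 botedge [[118.0, 81.0], [376.0, 263.0]] foot [[128.0, 66.0], [385.0, 251.0]] top [[0.0, 246.0]] ring near pivot [[266.0, 173.0]]
80 botedge [[111.0, 90.0], [371.0, 271.0]] foot [[121.0, 75.0], [380.0, 258.0]] top [[-0.0, 253.0]] ring near pivot [[265.0, 175.0]]
82 botedge [[105.0, 98.0], [365.0, 278.0]] foot [[115.0, 84.0], [375.0, 266.0]] top [[-1.0, 259.0]] ring near pivot [[263.0, 177.0]]
84 botedge [[99.0, 107.0], [360.0, 286.0]] foot [[108.0, 92.0], [369.0, 274.0]] top [[-1.0, 265.0]] ring near pivot [[262.0, 178.0]]
```

View pics/w1c.png

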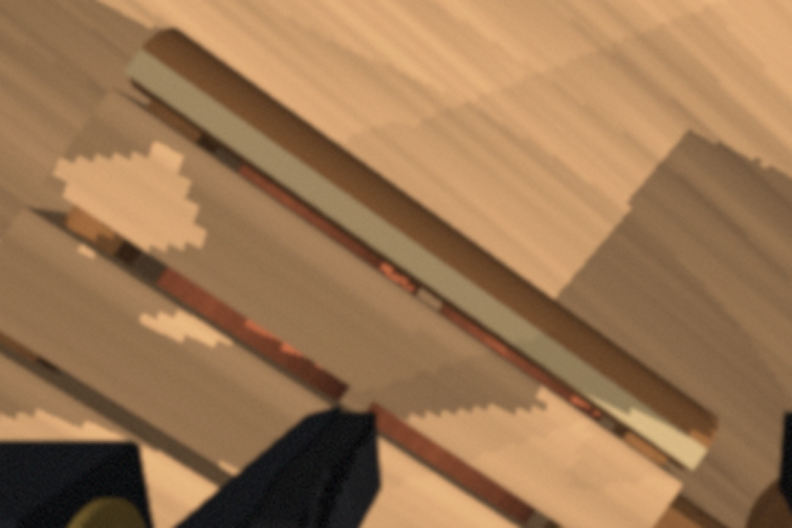

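From the fit, the bottom edge is at about (121,73)–(380,251), which gives a tilt of about 76.5°. The finger has crept up the face to c ≈ 40 mm, so the camera sits too far back. I'll tip it a little more, then quickly shift the fingertip about 28 mm outwards while the crate is close to balance.

```bash
A='python3 ang.py .6455 .0993'
python3 -m crank '[-0.05,-0.037,-0.02,0, -0.05,-0.037,-0.02,0, -0.05,-0.037,0,0, 0,0,0,0]' >/dev/null; $A; python3 - <<'E'
from station import arm
import cv2
cv2.imwrite('pics/w2.png',arm.read_camera('wrist')['image'])
i=cv2.imread('pics/w2.png')[30:290,60:460]
cv2.imwrite('pics/w2c.png',i)
E
```

```text
t 9.05 XZ -22.3 146.8 c 49.4 theta 79.2 F [-0.1 -0.2  0.9] [0.48345337 0.09060378 0.23077999]
```

View pics/w2c.png

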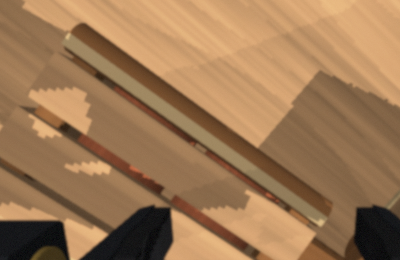

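The foot's outer edge runs from (138,54) to (390,235) in full-frame pixels. I'll fit the tilt from it.

```bash
cat >> proj.py <<'E'
def vis(tp,R,piv,th,name=''):
    # foot silhouette (circle r=8 about a=132,h=-12) vs ring points
    import math
    t=np.radians(th)
    foot=[(132+8*math.cos(b),-12+8*math.sin(b),0) for b in np.radians(range(-180,1,10))]+[(140,-12,0)]
    q=proj(tp,R,piv,th,foot);n=proj(tp,R,piv,th,[(140,-12,0),(20,-12,0)])
    # outward direction in image = world +x at fixed height
    e=proj(tp,R,piv,th,[(140,-12,0)])[0];w=proj(tp,R,piv+.01*xs,th,[(140,-12,0)])[0];d=(w-e)/np.linalg.norm(w-e)
    sil=(q@d).max();ring=proj(tp,R,piv,th,[(r,-12,0) for r in(46,80,113)])@d
    print(name,th,'visible px beyond foot: ring low/mid/high',(ring-sil).round(1))
E
python3 - <<'E'
from proj import *
from station import arm
s=arm.observe();R=np.array(s['eef_rot']);tp=np.array(s['tool_pos']);piv=np.array([.459,.1354,.02])
for th in(76,78,80,82,84):
    print(th,proj(tp,R,piv,th,[(140,-20,75),(140,-20,-75),(140,-12,75),(140,-12,-75)]).round().tolist());vis(tp,R,piv,th)
d=np.array([.026*.9984,.026*.0558,-.001])
for th in(78,80,82,84): vis(tp+d,R,piv,th,'regrip')
d=np.array([.04*.9984,.04*.0558,-.003])
for th in(78,80,82,84): vis(tp+d,R,piv,th,'regrip40')
E
```

```text
76 [[147.0, 40.0], [401.0, 228.0], [136.0, 55.0], [392.0, 241.0]]
 76 visible px beyond foot: ring low/mid/high [-20.3 -18.9 -17. ]
78 [[140.0, 49.0], [396.0, 236.0], [129.0, 63.0], [387.0, 249.0]]
 78 visible px beyond foot: ring low/mid/high [-13.4 -14.1 -15. ]
80 [[133.0, 57.0], [391.0, 244.0], [123.0, 72.0], [382.0, 256.0]]
 80 visible px beyond foot: ring low/mid/high [ -6.4  -9.2 -13. ]
82 [[126.0, 66.0], [386.0, 252.0], [116.0, 81.0], [376.0, 264.0]]
 82 visible px beyond foot: ring low/mid/high [  0.6  -4.3 -10.8]
84 [[119.0, 75.0], [380.0, 260.0], [110.0, 90.0], [371.0, 272.0]]
 84 visible px beyond foot: ring low/mid/high [ 7.5  0.4 -8.8]
regrip 78 visible px beyond foot: ring low/mid/high [ 3.1 -2.6 -9.9]
regrip 80 visible px beyond foot: ring low/mid/high [ 9.8  2.1 -8. ]
regrip 82 visible px beyond foot: ring low/mid/high [16.5  6.8 -6. ]
regrip 84 visible px beyond foot: ring low/mid/high [23.1 11.3 -4.1]
regrip40 78 visible px beyond foot: ring low/mid/high [11.6  3.3 -7.4]
regrip40 80 visible px beyond foot: ring low/mid/high [18.3  8.  -5.5]
regrip40 82 visible px beyond foot: ring low/mid/high [24.9 12.5 -3.6]
regrip40 84 visible px beyond foot: ring low/mid/high [31.4 17.  -1.8]
```

The image fit gives a tilt of about 78°. One fast row will shift the contact outward by 36 mm, just clear of the face, and then press lightly.

```bash
A='python3 ang.py .6455 .0993'
python3 -m crank '[0.576,0.432,0.09,0, 0,0,0.02,0]' >/dev/null; $A
python3 -m crank '[0,0,0.03,0, 0,0,0,0]' >/dev/null; $A
cat > fit.py <<'E'
# tilt from image: darkest/brightest edges are hard; save frame, print visibility for model angle
from proj import *
from station import arm
import cv2,sys
s=arm.observe();c=arm.read_camera('wrist');cv2.imwrite(f'pics/{sys.argv[1]}.png',c['image'])
np.savez(f'{sys.argv[1]}.npz',tp=s['tool_pos'],R=s['eef_rot'])
R=np.array(s['eef_rot']);tp=np.array(s['tool_pos']);piv=np.array([float(v) for v in sys.argv[2:5]])
# score: correlate the board edge (light strip over brown foot) along d for each tilt
im=cv2.GaussianBlur(c['image'],(0,0),1).astype(float).sum(2)/3
def samp(th,a,h):
    p=proj(tp,R,piv,th,[(a,h,y) for y in np.linspace(-55,60,40)]).astype(np.float32)
    return cv2.remap(im.astype(np.float32),p[:,0].reshape(1,-1),p[:,1].reshape(1,-1),cv2.INTER_LINEAR).mean()
best=[(samp(t,140,-9)-samp(t,139,-17),t) for t in np.arange(55,92,.5)]
print('fit',sorted(best)[-3:]);vis(tp,R,piv,sorted(best)[-1][1])
E
python3 fit.py w3 .459 .1354 .02
python3 - <<'E'
import sys; sys.argv=['','x']
from proj import *
import cv2
d=np.load('w3.npz')
E
```

```text
t 9.2667 XZ 18.6 143.0 c 34.4 theta 68.8 F [ 3.7  4.9 22.2] [0.52424132 0.09294723 0.2269546 ]
t 9.4333 XZ 16.7 143.2 c 34.4 theta 69.5 F [ 2.9  3.3 21.7] [0.52231385 0.09311921 0.22720699]
fit [(np.float32(68.02051), np.float64(70.5)), (np.float32(68.248955), np.float64(65.5)), (np.float32(68.61028), np.float64(65.0))]
 65.0 visible px beyond foot: ring low/mid/high [-32.2 -26.8 -19.9]
```

```bash
A='python3 ang.py .6455 .0993'
python3 -m crank '[-0.066,-0.05,0,0, -0.066,-0.05,0,0, -0.066,-0.05,0,0, -0.066,-0.05,0,0]' >/dev/null; $A
python3 -m crank '[-0.066,-0.05,0,0, -0.066,-0.05,0,0, -0.066,-0.05,0,0, 0,0,0,0]' >/dev/null; $A;python3 fit.py w4 .459 .1354 .02
```

```text
t 9.8167 XZ -0.2 144.3 c 35.0 theta 76.0 F [ 1.4  3.5 32. ] [0.50552146 0.09220841 0.22831804]
t 10.15 XZ -13.2 144.4 c 37.6 theta 80.2 F [-0.5  2.6 33. ] [0.49249226 0.09154064 0.22835272]
fit [(np.float32(64.0568), np.float64(82.0)), (np.float32(64.245735), np.float64(77.0)), (np.float32(65.377075), np.float64(76.5))]
 76.5 visible px beyond foot: ring low/mid/high [-13.1 -13.9 -14.9]
```

```bash
cat > prof.py <<'E'
from proj import *
import cv2,sys
f,th=sys.argv[1],float(sys.argv[2]);piv=np.array([float(v) for v in sys.argv[3:6]])
d=np.load(f+'.npz');im=cv2.imread(f'pics/{f}.png').astype(np.float32)
for X in range(-14,64,2): # horizontal slide at height of edge, mm beyond pivot
    t=np.radians(th);Zt=140*np.sin(t)-12*np.cos(t)
    pts=[]
    for y in np.linspace(-10,60,60):
        a=X*np.cos(t)+Zt*np.sin(t);h=-X*np.sin(t)+Zt*np.cos(t);pts.append((a,h,y))
    p=proj(d['tp'],d['R'],piv,th,pts).astype(np.float32)
    v=cv2.remap(im,p[:,0].reshape(1,-1),p[:,1].reshape(1,-1),1)[0].mean(0)
    print(X,v.round().astype(int).tolist(),end=' | ')
E
python3 prof.py w1 78 .459 .1354 .02; echo; python3 prof.py w4 78 .459 .1354 .02
```

```text
-14 [62, 85, 109] | -12 [62, 85, 109] | -10 [62, 85, 110] | -8 [65, 90, 116] | -6 [69, 96, 124] | -4 [74, 104, 133] | -2 [74, 103, 132] | 0 [55, 76, 98] | 2 [37, 52, 82] | 4 [35, 53, 90] | 6 [48, 71, 112] | 8 [83, 118, 154] | 10 [84, 119, 156] | 12 [85, 120, 157] | 14 [86, 122, 159] | 16 [87, 123, 161] | 18 [86, 121, 158] | 20 [86, 122, 158] | 22 [85, 120, 157] | 24 [84, 119, 155] | 26 [87, 123, 160] | 28 [90, 128, 166] | 30 [90, 129, 167] | 32 [85, 122, 158] | 34 [47, 70, 109] | 36 [36, 56, 91] | 38 [91, 127, 150] | 40 [96, 134, 157] | 42 [96, 134, 157] | 44 [59, 91, 125] | 46 [44, 75, 112] | 48 [40, 68, 103] | 50 [35, 59, 89] | 52 [89, 128, 168] | 54 [113, 161, 210] | 56 [113, 161, 209] | 58 [113, 160, 209] | 60 [111, 158, 205] | 62 [112, 160, 208] | Traceback (most recent call last):
  File "prof.py", line 4, in <module>
    d=np.load(f+'.npz');im=cv2.imread(f'pics/{f}.png').astype(np.float32)
    fid = stack.enter_context(open(os.fspath(file), "rb"))
                              ~~~~^^^^^^^^^^^^^^^^^^^^^^^
FileNotFoundError: [Errno 2] No such file or directory: 'w1.npz'
```

```bash
A='python3 ang.py .6455 .0993'
python3 -m crank '[-0.064,-0.048,-0.04,0, -0.064,-0.048,-0.04,0, 0,0,-0.02,0, 0,0,0,0]' >/dev/null; $A
python3 fit.py w5 .459 .1354 .02; python3 prof.py w5 79 .459 .1354 .02|tr '|' '\n'|tail -n 18|tr '\n' '|'
```

```text
t 10.5333 XZ -22.5 145.1 c 44.2 theta 81.3 F [0.1 0.  1.8] [0.48321296 0.09066123 0.22906209]
fit [(np.float32(57.553047), np.float64(80.0)), (np.float32(61.048035), np.float64(85.0)), (np.float32(62.984894), np.float64(79.5))]
 79.5 visible px beyond foot: ring low/mid/high [ -8.4 -10.7 -13.7]
 30 [86, 121, 144] | 32 [98, 136, 160] | 34 [98, 136, 160] | 36 [70, 104, 136] | 38 [45, 78, 117] | 40 [43, 73, 109] | 42 [38, 65, 98] | 44 [42, 68, 98] | 46 [64, 100, 140] | 48 [104, 148, 193] | 50 [116, 165, 214] | 52 [116, 164, 213] | 54 [115, 163, 212] | 56 [113, 161, 209] | 58 [115, 163, 212] | 60 [112, 160, 208] | 62 [111, 158, 206] |
```

```bash
A='python3 ang.py .6455 .0993'
python3 -m crank '[0.45,0.34,0,0]' >/dev/null; $A
python3 -m crank '[0,0,0.02,0]' >/dev/null; $A
python3 -m crank '[-0.056,-0.042,0,0, -0.056,-0.042,0,0, -0.056,-0.042,0,0, 0,0,0,0]' >/dev/null; $A
python3 fit.py w6 .459 .1354 .02; python3 prof.py w6 78 .459 .1354 .02|tr '|' '\n'|tail -n 24|tr '\n' '|'
```

```text
t 10.6667 XZ 3.5 144.6 c 36.5 theta 74.0 F [ 0.  -0.4  0.3] [0.50916295 0.09235756 0.22863851]
t 10.75 XZ 8.4 144.0 c 34.6 theta 72.8 F [ 0.3 -0.4 10.4] [0.5140586  0.09186258 0.22797153]
t 11.0833 XZ -5.0 144.5 c 36.2 theta 77.5 F [ 0.3 -2.1  5.4] [0.50074555 0.09128911 0.22851565]
fit [(np.float32(67.66434), np.float64(75.0)), (np.float32(69.56202), np.float64(74.0)), (np.float32(71.44306), np.float64(74.5))]
 74.5 visible px beyond foot: ring low/mid/high [-14.3 -14.7 -15.1]
 18 [82, 117, 152] | 20 [84, 119, 155] | 22 [84, 120, 155] | 24 [84, 120, 156] | 26 [84, 121, 157] | 28 [84, 121, 157] | 30 [82, 118, 153] | 32 [88, 125, 163] | 34 [91, 130, 168] | 36 [91, 130, 168] | 38 [84, 120, 156] | 40 [44, 66, 107] | 42 [35, 55, 84] | 44 [93, 129, 153] | 46 [95, 132, 155] | 48 [95, 131, 155] | 50 [51, 83, 119] | 52 [42, 72, 108] | 54 [39, 66, 100] | 56 [34, 57, 85] | 58 [106, 151, 197] | 60 [112, 159, 208] | 62 [112, 159, 207] |
```

Comparing image and arm: the fingertip corner sits about 7 mm further out than I had assumed. Allowing for that gives tilt 74.5° and c ≈ 37. I'll raise to about 82.5° and regrip from there.

```bash
A='python3 ang.py .6385 .0993'; $A
python3 -m crank '[-0.062,-0.047,0,0, -0.062,-0.047,0,0, -0.062,-0.047,0,0, -0.062,-0.047,0,0, -0.062,-0.047,0,0, 0,0,0,0]' >/dev/null; $A
python3 fit.py w7 .459 .1354 .02; python3 prof.py w7 80 .459 .1354 .02|tr '|' '\n'|tail -n 22|tr '\n' '|'
```

```text
t 11.1333 XZ 2.2 144.6 c 36.1 theta 74.7 F [ 0.9 -2.5  7.2] [0.50095537 0.09130074 0.22855826]
t 11.6333 XZ -17.9 143.8 c 37.4 theta 82.1 F [-0.2 -0.1  0.7] [0.48084521 0.09060823 0.2278142 ]
fit [(np.float32(63.01995), np.float64(87.5)), (np.float32(64.72597), np.float64(82.5)), (np.float32(68.66649), np.float64(82.0))]
 82.0 visible px beyond foot: ring low/mid/high [ -0.9  -5.4 -11.5]
 22 [43, 66, 110] | 24 [92, 128, 151] | 26 [99, 137, 160] | 28 [99, 136, 160] | 30 [64, 97, 131] | 32 [46, 79, 118] | 34 [43, 74, 110] | 36 [39, 66, 100] | 38 [35, 58, 84] | 40 [79, 111, 135] | 42 [68, 108, 153] | 44 [66, 104, 147] | 46 [79, 116, 155] | 48 [113, 160, 209] | 50 [117, 165, 214] | 52 [116, 165, 214] | 54 [114, 162, 211] | 56 [114, 162, 212] | 58 [114, 162, 212] | 60 [112, 159, 207] | 62 [110, 156, 203] |
```

Image and kinematics now agree on 82°. Quick outward regrip, 24 mm.

```bash
A='python3 ang.py .6385 .0993'
python3 -m crank '[0.42,0.315,0.01,0]' >/dev/null; $A
python3 -m crank '[-0.03,-0.022,0.02,0]' >/dev/null; $A
python3 -m crank '[-0.05,-0.037,0.01,0, -0.05,-0.037,0,0, 0,0,0,0]' >/dev/null; $A
python3 fit.py w8 .459 .1354 .02
```

```text
t 11.7667 XZ 6.9 143.5 c 32.1 theta 74.3 F [-0.3  0.1  0.9] [0.50561109 0.09234696 0.22745689]
t 11.85 XZ 9.6 142.5 c 28.2 theta 74.8 F [5.1 0.5 3.2] [0.50833957 0.09178476 0.22648117]
t 12.1 XZ 0.5 142.5 c 26.7 theta 79.0 F [-0.3 -0.9  4.4] [0.49922298 0.09145669 0.22651442]
fit [(np.float32(66.64379), np.float64(84.0)), (np.float32(67.05505), np.float64(84.5)), (np.float32(68.38466), np.float64(78.5))]
 78.5 visible px beyond foot: ring low/mid/high [ -1.1  -5.5 -11.4]
```

```bash
A='python3 ang.py .6385 .0993'
python3 -m crank '[-0.045,-0.034,0,0, -0.045,-0.034,0,0, -0.045,-0.034,0,0, 0,0,0,0]' >/dev/null; $A
python3 fit.py w9 .459 .1354 .02
python3 -m crank '[0.32,0.24,0,0]' >/dev/null; $A
python3 -m crank '[-0.03,-0.022,0.02,0]' >/dev/null; $A
python3 -m crank '[-0.05,-0.037,0.01,0, -0.05,-0.037,0,0, -0.04,-0.03,0,0, 0,0,0,0]' >/dev/null; $A
python3 fit.py w10 .459 .1354 .02
```

```text
t 12.4833 XZ -8.1 142.3 c 26.7 theta 82.4 F [-0.7 -2.7  4.8] [0.49065486 0.09099189 0.22629713]
fit [(np.float32(65.147644), np.float64(88.0)), (np.float32(65.49199), np.float64(82.0)), (np.float32(67.484726), np.float64(87.5))]
 87.5 visible px beyond foot: ring low/mid/high [25.  12.5 -3.8]
t 12.6167 XZ 10.9 142.2 c 27.2 theta 74.6 F [ 0.9 -0.3  1.1] [0.50955072 0.09241458 0.22619871]
t 12.7 XZ 12.7 141.6 c 25.0 theta 74.7 F [ 1.3  0.2 16.7] [0.51144387 0.09213194 0.22564465]
t 13.0333 XZ 2.4 142.1 c 24.7 theta 79.0 F [ 0.4 -1.  13.8] [0.50108322 0.09163563 0.22614228]
fit [(np.float32(66.94519), np.float64(77.5)), (np.float32(68.38824), np.float64(78.0)), (np.float32(69.22968), np.float64(83.5))]
 83.5 visible px beyond foot: ring low/mid/high [17.4  7.3 -6. ]
```

```bash
A='python3 ang.py .6385 .0993'
python3 -m crank '[-0.042,-0.032,-0.005,0, -0.042,-0.032,-0.005,0, -0.042,-0.032,0,0, -0.042,-0.032,0,0, 0,0,0,0]' >/dev/null; $A
python3 fit.py w11 .459 .1354 .02
python3 - <<'E'
from proj import *
import cv2
piv=np.array([.459,.1354,.02])
for f,th in(('w9',82.2),('w11',83)):
    d=np.load(f+'.npz');im=cv2.imread(f'pics/{f}.png').astype(np.float32);print(f);vis(d['tp'],d['R'],piv,th)
    # brightness along y at offsets (px) beyond foot
    G=[]
    for a in range(20,100,4):
        p=proj(d['tp'],d['R'],piv,th,[(a,-12,y) for y in range(-70,71,7)]).astype(np.float32)
        G.append(cv2.remap(im.mean(2),p[:,0].reshape(1,-1),p[:,1].reshape(1,-1),1)[0].astype(int))
    print(np.array(G))
E
```

```text
t 13.5 XZ -8.5 142.0 c 25.5 theta 83.1 F [-0.5 -1.5  9.9] [0.49025551 0.0910468  0.22604712]
fit [(np.float32(64.80678), np.float64(82.5)), (np.float32(67.25213), np.float64(82.0)), (np.float32(68.69965), np.float64(88.0))]
 88.0 visible px beyond foot: ring low/mid/high [26.4 13.5 -3.4]
w9
 82.2 visible px beyond foot: ring low/mid/high [ 6.5 -0.3 -9.3]
[[101 100  95 100  98 100  94  98  96  99  93 100  97  98  92  99  98  98
   98  95  94]
 [ 99 100  97  99  99 100  97 100  98  99  96 100  98 100  96 100  99  99
   97  95  89]
 [ 99 100  99 100 102 101  99 101 100 101  99 101 100 102  98 101 100 100
   96  92  88]
 [ 97 100  99 100 101 101 100 102 102 102 100 102  99 102 101 101 101 100
   94  91  89]
 [ 95 100 100 100 100 101 101 102 102 102 102 103 101 103 102 103 102  99
   93  90  89]
 [ 95  99 101 101 102 101 101 101 101 102 102 103 103 103 103 104 101  95
   91  90  90]
 [ 98 101 101 101 103 101 101 100 101 101 102 103 103 102 103 103  98  92
   90  90  91]
 [ 98 100 101 103 101 102 101 100 101 101 101 102 102 101 102 102  93  90
   89  91  90]
 [100 100 101 103 101 101 101 1
[... 2185 characters left out ...]
8  97  99  99  99 100  99 100 101 101 102 101  90  89  89  88
   90  88  89]
 [ 95  94  94  95  94  96  96  96  97  97  99  99  99  96  88  88  88  87
   88  88  87]
 [ 91  92  89  88  91  90  89  89  91  90  92  92  91  86  82  82  83  85
   85  84  85]
 [ 80  81  79  79  80  77  77  77  75  78  79  80  79  73  72  74  74  75
   75  75  76]
 [ 70  71  71  69  65  62  62  63  61  62  64  63  65  60  61  61  62  62
   63  62  62]
 [ 72  71  71  71  59  56  55  55  53  54  57  55  55  54  57  55  54  55
   55  55  56]
 [ 78  79  78  78  62  59  57  57  58  56  56  57  55  57  57  55  55  55
   56  54  53]
 [ 85  84  84  85  64  61  60  60  60  61  60  59  61  60  61  60  59  58
   59  59  57]]
```

The visible underside (from the pivot out to about 76 mm) is evenly light, with no dark ring, so the left crate looks bare. I'll lower it along the reverse arc.

```bash
A='python3 ang.py .6385 .0993'
python3 -m crank '[0.103,0.077,0.007,0, 0.103,0.077,0.007,0, 0.103,0.077,0.007,0, 0.103,0.077,0.007,0, 0.103,0.077,0.007,0]' >/dev/null; $A
python3 -m crank '[0.096,0.072,0.032,0, 0.096,0.072,0.032,0, 0.096,0.072,0.032,0, 0.096,0.072,0.032,0, 0.09,0.068,0.052,0, 0.09,0.068,0.052,0, 0.09,0.068,0.052,0, 0.09,0.068,0.052,0]' >/dev/null; $A
python3 -m crank '[0.082,0.061,0.07,0, 0.082,0.061,0.07,0, 0.082,0.061,0.07,0, 0.082,0.061,0.07,0, 0.07,0.053,0.088,0, 0.07,0.053,0.088,0, 0.07,0.053,0.088,0, 0.07,0.053,0.088,0]' >/dev/null; $A
```

```text
t 13.9667 XZ 24.6 140.7 c 28.5 theta 68.6 F [ 2.3 -0.9  9.7] [0.52329355 0.09296352 0.22473845]
t 14.6333 XZ 73.6 127.0 c 44.2 theta 42.4 F [11.6  1.4 24.6] [0.57221435 0.09558627 0.21101025]
t 15.3 XZ 110.1 92.4 c 32.6 theta 26.9 F [8.8 2.5 6.9] [0.60867596 0.09785856 0.17635945]
```

```bash
A='python3 ang.py .6455 .0993'
python3 -m crank '[0.07,0.053,0.101,0, 0.07,0.053,0.101,0, 0.058,0.043,0.101,0, 0.058,0.043,0.101,0, 0.042,0.032,0.112,0, 0.042,0.032,0.112,0, 0.042,0.032,0.112,0, 0.042,0.032,0.112,0]' >/dev/null; $A
python3 -m crank '[0.026,0.02,0.12,0, 0.026,0.02,0.12,0, 0.03,0.022,0.11,0, 0.032,0.024,0.08,0, 0.032,0.024,0,0, 0.032,0.024,0,0, 0,0,0,0]' >/dev/null; $A
python3 -m crank '[0.032,0.024,0,0, 0.032,0.024,0,0, 0.032,0.024,0,0, 0,0,0,0]' >/dev/null; $A
```

```text
t 15.9667 XZ 129.9 49.4 c 0.0 theta 20.8 F [10.8  1.1  4.7] [0.63545747 0.09885229 0.13343276]
t 16.55 XZ 140.1 27.4 c 27.8 theta -0.2 F [ 7.7 -0.8  5.2] [0.64559416 0.0991856  0.11139034]
t 16.8833 XZ 144.7 26.2 c 45.0 theta -7.6 F [ 0.5 -1.5 -0.1] [0.65018823 0.09985519 0.11021648]
```

```bash
python3 -m crank '[0.2,0.15,0,0, 0.2,0.15,0,0, 0,0,-0.7,0, 0,0,-0.7,0, 0,0,-0.4,0]' >/dev/null
python3 -m crank '[-0.372,0.496,0,0, -0.372,0.496,0,0, -0.372,0.496,0,0, -0.372,0.496,0,0, -0.372,0.496,0,0, -0.372,0.496,0,0, -0.372,0.496,0,0, -0.372,0.496,0,0]' >/dev/null
python3 -m crank '[0,0,0,0]'|egrep 'pos|^t|^force:'; python3 - <<'E'
from station import arm
import cv2,numpy as np
from h import ray
c=arm.read_camera('top');cv2.imwrite('pics/top1.png',c['image'])
a=cv2.imread('pics/top0.png');b=c['image']
# shift of left crate patch and bystanders
for n,(x0,y0,x1,y1) in dict(left=(246,148,306,202),tape_roll=(185,145,218,175),jar=(180,184,208,212),right=(325,145,382,198)).items():
    r=cv2.matchTemplate(b[y0-8:y1+8,x0-8:x1+8],a[y0:y1,x0:x1],cv2.TM_CCOEFF_NORMED);_,m,_,l=cv2.minMaxLoc(r);print(n,m,l[0]-8,l[1]-8)
E
```

```text
t: 18.05
tool_pos: [0.6884, -0.152, 0.2001]
force: [-0.0, -0.2, -0.8]
left -0.05959099158644676 -8 -8
tape_roll 0.6162555813789368 0 0
jar 0.884718656539917 0 0
right 0.38061100244522095 8 8
```

```bash
python3 - <<'E'
from station import arm
import cv2
b=arm.read_camera('side')['image'];cv2.imwrite('pics/side1.png',b);a=cv2.imread('pics/side0.png')
for n,(x0,y0,x1,y1) in dict(left=(225,185,305,255),tape_roll=(148,252,195,290),jar=(180,260,218,315)).items():
    r=cv2.matchTemplate(b[y0-10:y1+10,x0-10:x1+10],a[y0:y1,x0:x1],cv2.TM_CCOEFF_NORMED);_,m,_,l=cv2.minMaxLoc(r);print(n,m,l[0]-10,l[1]-10)
E
python3 -m crank '[0,0,0.6,0, 0,0,0.6,0, 0,0,0.6,0, 0,0,0,0]' >/dev/null
python3 -m crank '[-0.096,-0.072,0,0, -0.096,-0.072,0,0, -0.096,-0.072,0,0, 0,0,0,0]'|egrep 'pos|^force:'
for i in 1 2 3 4 5 6 7; do python3 -m crank '[-0.032,-0.024,0,0, 0,0,0,0]' | egrep 'pos|^force:'; done
```

```text
left 0.8162875175476074 1 0
tape_roll 0.9500110745429993 0 0
jar 0.8881331086158752 0 0
tool_pos: [0.6705, -0.1472, 0.1124]
force: [0.1, -0.3, 0.1]
tool_pos: [0.669, -0.1476, 0.1117]
force: [-0.1, -0.1, 0.9]
tool_pos: [0.6669, -0.1477, 0.111]
force: [0.0, -0.5, -0.6]
tool_pos: [0.665, -0.1479, 0.111]
force: [0.9, 0.3, 0.3]
tool_pos: [0.6629, -0.148, 0.111]
force: [1.7, 0.6, 0.3]
tool_pos: [0.6608, -0.1481, 0.111]
force: [2.4, 0.8, 0.4]
tool_pos: [0.6599, -0.1481, 0.1118]
force: [7.8, 1.9, 1.6]
tool_pos: [0.659, -0.1482, 0.113]
force: [13.6, 1.6, 3.6]
```

The left crate is flat and in place (side-view match within 1 px). The right one reached the stop at TCP x ≈ 0.6605. I'll raise it along an arc corrected for the finger taper.

```bash
A='python3 ang.py .6535 -.1481'
python3 -m crank '[-0.032,-0.024,-0.124,0, -0.032,-0.024,-0.124,0, -0.032,-0.024,-0.124,0, -0.032,-0.024,-0.124,0, -0.054,-0.041,-0.112,0, -0.054,-0.041,-0.112,0, -0.054,-0.041,-0.112,0, -0.054,-0.041,-0.112,0]' >/dev/null; $A
python3 -m crank '[-0.058,-0.044,-0.101,0, -0.058,-0.044,-0.101,0, -0.058,-0.044,-0.101,0, -0.058,-0.044,-0.101,0, -0.072,-0.054,-0.086,0, -0.072,-0.054,-0.086,0, -0.072,-0.054,-0.086,0, -0.072,-0.054,-0.086,0]' >/dev/null; $A
python3 -m crank '[-0.082,-0.061,-0.07,0, -0.082,-0.061,-0.07,0, -0.082,-0.061,-0.07,0, -0.082,-0.061,-0.07,0, 0,0,0,0]' >/dev/null; $A
```

```text
t 20.65 XZ 122.9 75.4 c 34.5 theta 17.7 F [7.1 0.5 1.6] [ 0.63644653 -0.14942866  0.1594023 ]
t 21.3167 XZ 89.4 112.2 c 31.2 theta 38.9 F [3.  0.3 0.2] [ 0.60301085 -0.15116095  0.19615628]
t 21.7333 XZ 68.1 126.1 c 30.6 theta 49.3 F [ 2.  -0.2  1.5] [ 0.58168548 -0.15238988  0.21011417]
```

```bash
A='python3 ang.py .6535 -.1481'
python3 -m crank '[-0.091,-0.068,-0.051,0, -0.091,-0.068,-0.051,0, -0.091,-0.068,-0.051,0, -0.091,-0.068,-0.051,0]' >/dev/null; $A
python3 -m crank '[-0.096,-0.072,-0.03,0, -0.096,-0.072,-0.03,0, -0.096,-0.072,-0.03,0, -0.096,-0.072,-0.03,0]' >/dev/null; $A
python3 -m crank '[-0.099,-0.074,-0.014,0, -0.099,-0.074,-0.014,0, 0,0,0,0]' >/dev/null; $A
python3 fit.py r1 .4740 -.1130 .02
```

```text
t 22.0667 XZ 45.4 135.8 c 29.9 theta 59.5 F [0.9 0.1 0.6] [ 0.55906976 -0.15357889  0.21975519]
t 22.4 XZ 21.4 141.7 c 30.4 theta 69.2 F [1.  0.2 0.9] [ 0.53504855 -0.15491822  0.22565343]
t 22.65 XZ 8.8 143.1 c 30.9 theta 74.1 F [1.3 0.3 1.1] [ 0.52246603 -0.15565341  0.22709672]
fit [(np.float32(56.97174), np.float64(74.5)), (np.float32(59.04813), np.float64(74.0)), (np.float32(61.643497), np.float64(80.0))]
 80.0 visible px beyond foot: ring low/mid/high [ 9.1  1.6 -8.3]
```

Much cleaner: no slip, c ≈ 30. On to about 82.5°.

```bash
A='python3 ang.py .6535 -.1481'
python3 -m crank '[-0.068,-0.051,0,0, -0.068,-0.051,0,0, -0.068,-0.051,0,0, -0.068,-0.051,0,0, -0.06,-0.045,0,0, 0,0,0,0]' >/dev/null; $A
python3 fit.py r2 .4740 -.1121 .02
cat > board.py <<'E'
from proj import *
import cv2,sys
piv=np.array([float(v) for v in sys.argv[3:6]]);f,th=sys.argv[1],float(sys.argv[2])
d=np.load(f+'.npz');im=cv2.imread(f'pics/{f}.png').astype(np.float32);vis(d['tp'],d['R'],piv,th)
for a in range(30,92,6):
    p=proj(d['tp'],d['R'],piv,th,[(a,-12,y) for y in range(-70,71,7)]).astype(np.float32)
    print(a,cv2.remap(im.mean(2),p[:,0].reshape(1,-1),p[:,1].reshape(1,-1),1)[0].astype(int).tolist())
E
python3 board.py r2 82.5 .474 -.1121 .02
```

```text
t 23.2 XZ -11.6 143.0 c 31.3 theta 82.0 F [-0.6  0.1  0.8] [ 0.50213748 -0.15674892  0.22698027]
fit [(np.float32(51.358353), np.float64(82.5)), (np.float32(55.802635), np.float64(82.0)), (np.float32(57.517426), np.float64(88.0))]
 88.0 visible px beyond foot: ring low/mid/high [24.4 12.1 -4. ]
 82.5 visible px beyond foot: ring low/mid/high [ 5.1 -1.3 -9.7]
30 [90, 92, 89, 91, 91, 92, 91, 90, 86, 86, 84, 86, 88, 91, 90, 92, 90, 91, 89, 86, 84]
36 [89, 91, 92, 92, 92, 92, 90, 86, 78, 73, 74, 76, 84, 91, 94, 94, 92, 90, 86, 83, 82]
42 [90, 91, 91, 93, 92, 93, 85, 71, 58, 55, 52, 57, 68, 84, 93, 92, 88, 86, 82, 82, 83]
48 [91, 91, 92, 92, 91, 90, 70, 46, 41, 47, 27, 45, 46, 66, 86, 87, 84, 83, 82, 80, 82]
54 [92, 91, 93, 93, 93, 86, 49, 20, 44, 61, 11, 58, 31, 40, 69, 81, 80, 79, 79, 80, 81]
60 [90, 91, 92, 92, 92, 77, 25, 11, 50, 76, 7, 67, 26, 30, 47, 80, 80, 78, 78, 78, 79]
66 [88, 88, 89, 89, 89, 60, 24, 18, 36, 65, 6, 55, 15, 46, 27, 79, 79, 79, 80, 79, 80]
72 [80, 79, 82, 83, 82, 41, 37, 39, 25, 36, 8, 28, 21, 60, 14, 77, 77, 78, 79, 77, 82]
78 [66, 64, 65, 69, 65, 44, 42, 49, 32, 30, 27, 29, 37, 60, 24, 66, 66, 67, 68, 68, 70]
84 [65, 55, 51, 52, 51, 49, 46, 47, 43, 42, 42, 41, 48, 52, 41, 51, 52, 52, 52, 53, 54]
90 [72, 66, 55, 51, 51, 51, 53, 52, 51, 50, 49, 52, 52, 50, 48, 51, 49, 49, 49, 50, 49]
```

The ring and star show clearly under the right crate, so the right one is stamped. I'll lower it by playing the rows back in reverse.

```bash
A='python3 ang.py .6535 -.1481'
python3 -m crank '[0.068,0.051,0,0, 0.068,0.051,0,0, 0.068,0.051,0,0, 0.068,0.051,0,0, 0.06,0.045,0,0, 0.099,0.074,0.014,0, 0.099,0.074,0.014,0]' >/dev/null; $A
python3 -m crank '[0.096,0.072,0.03,0, 0.096,0.072,0.03,0, 0.096,0.072,0.03,0, 0.096,0.072,0.03,0, 0.091,0.068,0.051,0, 0.091,0.068,0.051,0, 0.091,0.068,0.051,0, 0.091,0.068,0.051,0]' >/dev/null; $A
python3 -m crank '[0.082,0.061,0.07,0, 0.082,0.061,0.07,0, 0.082,0.061,0.07,0, 0.082,0.061,0.07,0, 0.072,0.054,0.086,0, 0.072,0.054,0.086,0, 0.072,0.054,0.086,0, 0.072,0.054,0.086,0]' >/dev/null; $A
python3 -m crank '[0.058,0.044,0.101,0, 0.058,0.044,0.101,0, 0.058,0.044,0.101,0, 0.058,0.044,0.101,0, 0.054,0.041,0.112,0, 0.054,0.041,0.112,0, 0.054,0.041,0.112,0, 0.054,0.041,0.112,0]' >/dev/null; $A
python3 -m crank '[0.032,0.024,0.12,0, 0.032,0.024,0.12,0, 0.032,0.024,0.12,0, 0.032,0.024,0.12,0, 0.032,0.024,0,0, 0.032,0.024,0,0, 0.032,0.024,0,0, 0,0,0,0]' >/dev/null; $A
```

```text
t 23.8333 XZ 23.0 141.9 c 32.7 theta 67.6 F [1.3 0.5 4.2] [ 0.53666567 -0.1548844   0.22592813]
t 24.5 XZ 71.7 128.8 c 46.2 theta 42.6 F [ 9.2  3.5 19.6] [ 0.58536354 -0.15215995  0.21280386]
t 25.1667 XZ 109.1 94.9 c 36.1 theta 26.6 F [7.8 1.8 4.6] [ 0.62264049 -0.14982259  0.17888096]
t 25.8333 XZ 137.1 51.8 c 43.4 theta 3.5 F [ 7.9 -0.9  1.5] [ 0.65065261 -0.14866751  0.13575302]
t 26.5 XZ 149.4 26.7 c 58.5 theta -12.5 F [ 0.6 -0.  -0.5] [ 0.6628483  -0.14779025  0.11073389]
```

Now back off, rise, turn square to the crate and go round to its near side.

```bash
python3 -m crank '[0.2,0.15,0,0, 0.2,0.15,0,0, 0,0,-0.7,0, 0,0,-0.7,0, 0,0,-0.7,0, 0,0,-0.5,0]' >/dev/null
python3 -m crank '[0,0,0,0.137, 0,0,0,0.137, 0,0,0,0.137, 0,0,0,0.137, 0,0,0,0.137, 0,0,0,0.134, 0,0,0,0]' >/dev/null
python3 - <<'E'
from station import arm
import numpy as np,cv2
s=arm.observe();R=np.array(s['eef_rot']);print(s['tool_pos'],np.degrees(np.arctan2(R[1,0],R[0,0])),R.T@(np.array([.465,-.113,.24])-s['tool_pos'])/.05,s['width'])
b=arm.read_camera('side')['image'];cv2.imwrite('pics/side2.png',b);a=cv2.imread('pics/side0.png')
for n,(x0,y0,x1,y1) in dict(left=(225,185,305,255),right=(290,160,350,208)).items():
    r=cv2.matchTemplate(b[y0-10:y1+10,x0-10:x1+10],a[y0:y1,x0:x1],cv2.TM_CCOEFF_NORMED);_,m,_,l=cv2.minMaxLoc(r);print(n,m,l[0]-10,l[1]-10)
E
```

```text
[ 0.68771612 -0.14656721  0.24110768] 2.9614304793131807 [-4.41365437 -0.90056388  0.02866522] 0.08822435357739015
left 0.8830340504646301 1 0
right 0.9087831377983093 1 0
```

```bash
python3 -m crank '[-0.552,-0.112,0,0, -0.552,-0.112,0,0, -0.552,-0.112,0,0, -0.552,-0.112,0,0, -0.552,-0.112,0,0, -0.552,-0.112,0,0, -0.552,-0.112,0,0, -0.552,-0.112,0,0]' >/dev/null
python3 -m crank '[0,0,0,0, 0,0,0.5,0, 0,0,0.5,0, 0,0,0.5,0, 0,0,0.5,0, 0,0,0.5,0, 0,0,0,0]' | egrep 'pos|^force:'
python3 -m crank '[0.12,0,0,0, 0.12,0,0,0, 0,0,0,0]' | egrep 'pos|^force:'
for i in 1 2 3 4 5; do python3 -m crank '[0.05,0,0,0, 0.05,0,0,0, 0,0,0,0]' | egrep 'pos|^force:';done
```

```text
tool_pos: [0.4637, -0.1134, 0.1131]
force: [0.0, -0.1, -0.4]
tool_pos: [0.4789, -0.1138, 0.1184]
force: [-0.1, 0.6, 0.0]
tool_pos: [0.4825, -0.1132, 0.1173]
force: [-0.4, 0.5, -0.7]
tool_pos: [0.4872, -0.1128, 0.1168]
force: [-1.4, -1.0, 0.4]
tool_pos: [0.4924, -0.1126, 0.1167]
force: [0.2, -0.7, 0.2]
tool_pos: [0.4975, -0.1123, 0.1167]
force: [-0.1, -1.1, -0.9]
tool_pos: [0.5024, -0.112, 0.1167]
force: [-0.2, -0.0, -0.6]
```

```bash
for i in 1 2; do python3 -m crank '[0.08,0,0,0, 0.08,0,0,0, 0.08,0,0,0, 0.08,0,0,0, 0.08,0,0,0, 0.08,0,0,0]' | egrep 'pos|^force:';done
python3 - <<'E'
from station import arm
import cv2
for n in('top','side','wrist'): cv2.imwrite(f'pics/{n}3.png',arm.read_camera(n)['image'])
a=cv2.resize(cv2.imread('pics/side3.png')[110:290,140:400],None,fx=1.54,fy=1.67)
b=cv2.resize(cv2.imread('pics/top3.png')[90:250,200:440],None,fx=1.66,fy=1.875)
w=cv2.resize(cv2.imread('pics/wrist3.png'),(400,250));r=cv2.resize(cv2.imread('pics/r2.png'),(400,250))
import numpy as np
print(a.shape,b.shape)
cv2.imwrite('pics/m.png',np.vstack([np.hstack([cv2.resize(a,(400,300)),cv2.resize(b,(400,300))]),np.hstack([w,r])]))
E
```

```text
tool_pos: [0.5263, -0.1106, 0.1167]
force: [-2.7, -0.5, -0.3]
tool_pos: [0.5503, -0.1093, 0.1167]
force: [-2.3, 0.2, -0.2]
(301, 400, 3) (300, 398, 3)
```

View pics/m.png

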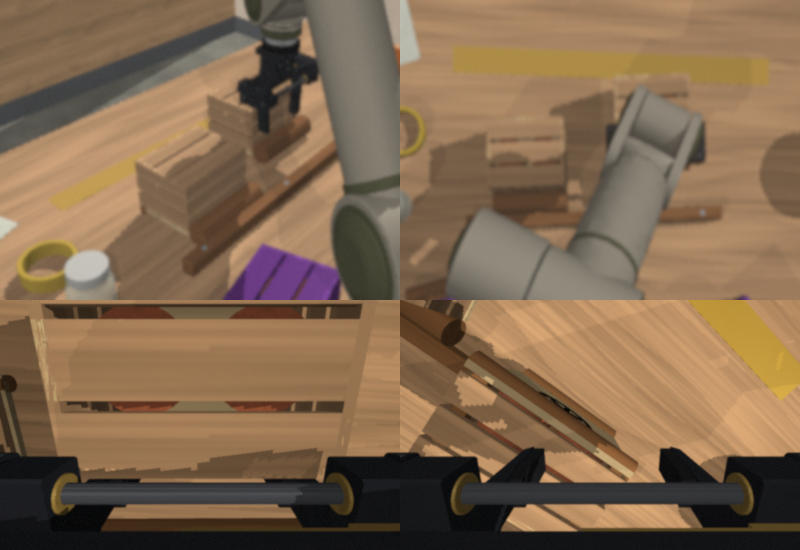

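The montage shows the right crate standing flat and being pushed squarely, the left one at the stop, and the star arc visible under the right one (lower right). Its far top edge in the top view is at about (329.5,131.6)–(373,131). Checking that against the tool position.

```bash
python3 - <<'E'
from h import ray
for p in((329.5,131.3),(373,130.5)): print(ray('top',p,.1))
E
python3 -m crank '[0.08,0,0,0, 0.08,0,0,0, 0.08,0,0,0, 0.08,0,0,0, 0.08,0,0,0, 0.08,0,0,0, 0.08,0,0,0, 0,0,0,0]' | egrep 'pos|^force:'
python3 -m crank '[0,0,0,0, 0,0,0,0]' | egrep 'pos|^force:'
```

```text
[ 0.67241303 -0.03266212  0.1       ]
[ 0.6783556  -0.17511841  0.1       ]
tool_pos: [0.5787, -0.1078, 0.1168]
force: [0.2, -0.0, 0.1]
tool_pos: [0.578, -0.1078, 0.1167]
force: [-0.2, 0.9, 0.4]
```

```bash
python3 -m crank '[0.068,0,0,0, 0.068,0,0,0, 0.068,0,0,0, 0.068,0,0,0, 0,0,0,0]' | egrep 'pos|^force:'
python3 -m crank '[-0.2,0,0,0, -0.4,0,0,0, -0.3,0,-0.5,0, 0,0,-0.7,0, 0,0,-0.7,0, 0,0,-0.7,0, -0.5,0,-0.5,0, -0.6,0,0,0]' >/dev/null
python3 -m crank '[-0.6,0,0,0, -0.6,0.4,0,0, -0.4,0.7,0,0, 0,0.8,0,0, 0,0.8,0,0, 0,0.8,0,0, 0,0.8,0,0, 0,0.8,0,0]' | egrep 'pos|^force:'
python3 - <<'E'
from station import arm
import cv2,numpy as np
from h import ray
b=arm.read_camera('top')['image'];cv2.imwrite('pics/top4.png',b)
a=cv2.imread('pics/top0.png')
for n,(x0,y0,x1,y1,m) in dict(right=(328,147,378,186,34),left=(250,150,302,190,6),bowl=(442,148,496,200,5),jar=(180,184,208,212,5),roll=(185,145,218,175,5)).items():
    r=cv2.matchTemplate(b[y0-m:y1+m,x0-m:x1+m],a[y0:y1,x0:x1],cv2.TM_CCOEFF_NORMED);_,v,_,l=cv2.minMaxLoc(r);d=(l[0]-m,l[1]-m);print(n,round(v,2),d)
    if n=='right':
        for c in((416,180),(598,172)): print(ray('top',(225+c[0]/4-.4+d[0],105+c[1]/4-.4+d[1]),.1))
E
```

```text
tool_pos: [0.5921, -0.107, 0.1167]
force: [0.3, -0.7, -0.9]
tool_pos: [0.4257, -0.3738, 0.272]
force: [0.2, 1.4, 0.4]
right 0.87 (-1, -32)
[ 0.71815077 -0.0253832   0.1       ]
[ 0.72829229 -0.1747709   0.1       ]
left 0.86 (-1, 1)
bowl 0.56 (1, -1)
jar 1.0 (0, 0)
roll 1.0 (0, 0)
```

Front edge is about 4 mm from the tape's centre line, the left crate is at the stop and the robot is clear. Handing in.

```bash
python3 -m crank '[0,0,0,0, 0,0,0,0]' | egrep 'pos|^t'; python3 -c "
from station import arm
print(arm.hand_in())"
```

```text
t: 34.33
tool_pos: [0.4258, -0.3717, 0.2714]
the job is handed in; nothing more can be done
None
```

The job is handed in at 34.3 s, though hand-in gave no verdict: both crates were tipped to about 82° and lowered; the right one is stamped and its front edge measured about 4 mm from the tape's centre line, with the left one standing at the stop.

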